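Feed a tray of lamp holders past the spring gate of a packing chute

ROBOT

A 7-joint arm with a two-finger parallel gripper is mounted at the origin on the work surface. World frame = base frame: x ahead of the robot, y to its left, z up, the work surface at z = 0. Lengths are in mm, angles in rad, forces in N, time in s.
With the tool pointing down it reaches from about 350 to 775 mm from the base axis. Payload 3.1 kg.
Tool frame: the origin (TCP) lies on the front face of the gripper's body, between the roots of the fingers; the fingertips stand 73 mm ahead of it and the grasp point (between the pads) lies 54 mm ahead of it; z points along the fingers, y is the line along which they close (so a half turn about z gives the same grasp; the last joint's range is limited). The gripper opens to 85 mm and grips with 20 to 120 N. Pads are 22 mm wide; open, the fingers measure 114 mm over their backs; the gripper's body (76 mm by 85 mm) begins 54 mm behind the grasp point. The pads swing forward as they close: fully open they stand 13 mm farther back than shut.
Start: joints at [-1.199, 0.311, 0.014, 1.512, -0.004, 1.319, -0.027], TCP at [221.124, 503.607, 303.904] pointing down, gripper open.
Joint ranges: [-2.7, 2.7], [-0.3, 1.91], [-1.27, 1.3], [0.12, 2.57], [-1.44, 4.58], [0.2, 2.03], [-3.05, 3.05]. Speed limits (rad/s): [2.79, 2.79, 3.14, 3.14, 3.14, 3.14, 3.14].

INTERFACE

Orientations are given as a unit quaternion [w, x, y, z].
In Python, from workcell import robot gives the robot as it stands.
- The arm moves only by the tool step_arm, never from a script. Its argument "plan" is a list of rows, each an object of numbers: "fingers": the finger opening in mm, from 0 to 85.4; "dx", "dy", "dz": the shift along the world's x, y, z in mm; "wx", "wy", "wz": the turn, a rotation vector about the world's x, y, z in rad. In form: [{"fingers": .., "dx": .., "dy": .., "dz": .., "wx": .., "wy": .., "wz": ..}, ...]. A call has 1 to 5 rows; each row is the pose to reach, as a shift and turn from the pose commanded when the call began; what a row does not reach only later rows make up. A row lasts 1/12 s, in which the tool goes at most 41.7 mm and 7.16 degrees, less where a joint would pass 70% of its speed; a pose out of reach is approached as far as the arm can. A call with a gripper value outside its range is refused whole. The fingers move at their own pace and stop on an object; the grip force is fixed at half the most. Time passes only in rows, so rows that repeat a pose let the fingers close. It gives the time, the measured TCP pose, the force, the opening and the grip force at its end, in the units of the state.
- robot.get_state(): the state, without advancing time (a new reading comes with each control period).
- robot.read_camera(name): name is "scene" or "side" or "wrist"; returns (picture, depth): 480x640x3 uint8, red, green, blue; 480x640 float32, mm along the optical axis (not along the pixel's ray), 0 where there is no reading.
- robot.camera_info(name): a dict with "fx", "fy", "cx", "cy" (pixels), "rvec" (rotation vector, rad) and "tvec" (3), from world to camera coordinates, as OpenCV has them. Camera axes: x right, y down, z forward; pixel columns grow to the right and rows downward; lengths in mm; the calibration is good to about 2 mm. A picture is of the moment at which its call begins: read the wrist's pose just before it. camera_info takes no time and is no camera call; for the wrist camera it gives the pose at the moment of the call.
- robot.finish_job(): hands the job in; it is judged then, once.
Trained networks look in the newest picture that a camera, given by its name, has taken for a name from the list of things; names that differ only in an ending like _2 or _b are one class to them, and where a whole thing is asked for, a point or a joint stands for the part that bears it (a point fixed in the world has none). Each returns a list of dicts, best first, with "p" (0 to 1); they miss things now and then, are a little off and sometimes report something else, mostly with a low value. They report only what shows in the picture. A call takes as long as a camera call. They do not tell look-alikes from the thing itself.
- robot.search_frame(camera, thing): "point" ([column, row] as shares, 0 to 1, of the picture: columns of its width, rows of its height, amid what is visible of it).
- robot.masks_of(camera, thing): "mask" (480x640 bool, what is visible of it) and "point" ([column, row] as shares, 0 to 1, of the picture: columns of its width, rows of its height, amid what is visible of it).
The state is a dict: "clock": time; "joint_pos": joint angles; "joint_velocities": joint speeds; "joint_efforts": joint torques, N m; "position": TCP position; "orientation": TCP orientation; "ft_force": force on the tool from outside, world axes, zero at the start; "wrist_torque": the same for the moment, N m; "gripper_width": finger opening in mm; "finger_force": force on a finger pad.
Only numpy, scipy, OpenCV 4.12 (cv2) and the standard library are available. Lean on these libraries where they do the work, as an engineer would, in place of code of your own. Each camera call takes 0.05 s, during which the arm holds its last target. There are 200 camera calls.

TASK

With one fingertip press the long hold-down bar beside the chute to sink the spring gate's stop plate, and while keeping it held open push the tray of lamp holders along the chute with the other finger until it is wholly past the gate; then let go so that the gate springs up behind it. Do not let the gate touch the tray, do not pick the tray up, and leave the phone, tape roll and jar alone.

Things in the scene. Friction and masses are not known exactly. Their poses are not given: they have to be found in the camera images.
- chute: Raised feed chute fixed to the bench, teal walls, aluminium bed. Origin on the bench top (z = 0) under the gate line, midway between the walls; z up; the tray is pushed along its +y; the hold-down bar lies on its +x side. Bed 55 mm above the bench, y = -240 (open infeed end) to +180 mm, with a 12 mm slot across it at y = 0. An end stop across the bed has its face at y = +170 mm.
- wall_top (a point): Middle of the top edge of the chute wall nearest the bar (chute x = 35, y = -30 mm), 73 mm above the bench, 18 mm above the bed. Both walls are 8 mm thick, inner faces at chute x = -31 and +31 mm. Farther out two hinge posts stand at chute x = 115..139 mm, y = -243..-231 and +76..+88 mm, 85 mm high.
- tray: Loose grey open plastic tray, a plain box outside, with six white lamp holders fast in it, about 0.4 kg. Origin under its centre; 56 mm wide (x), 90 mm long (y, the direction of travel), walls 40 mm high, holders reach 43 mm. It starts on the bed before the gate (origin at chute y = -125 to -75 mm), parallel to the chute; push on its rear end wall (its -y face).
- gate (a joint): Angle (rad) of the spring gate about its hinge along the chute's y at chute x = 125 mm, 75 mm above the bench. 0 = shut. Grows as the bar is pressed down, to a stop at 0.27 (fully open); from 0.20 up the stop plate is wholly below the bed. A spring shuts it when let go: pressing at bar_top takes about 4 N at first, 8 N at full travel. Pushing the tray against the shut gate cannot open it.
- bar_top (a point): Point on the top face of the hold-down bar, flat grey metal, one piece with the gate: 300 mm long (chute y = -230 to +70), 83 mm wide (chute x = 42 to 125, the hinge), 6 mm thick; press it anywhere along its length. This point (chute x = 74, y = -80 mm) is 85 mm above the bench shut, 71 mm fully open; the bar slopes up to the chute by 0.13 rad shut, down by 0.14 rad open.
- stop_top (a point): Middle of the top edge of the steel stop plate (the gate's blade), 45 mm wide (chute x = -20 to +25 mm), 6 mm thick along y (chute y = -3 to +3 mm). Shut, it stands 18 mm above the bed, 73 mm above the bench; it sinks below the bed as the bar is pressed.
- phone: Bystander: black phone lying flat, 74 x 150 x 9 mm, origin under its centre.
- tape: Bystander: roll of clear tape lying flat, 96 mm across, 45 mm high, origin under its centre.
- jar: Bystander: small glass jar, 56 mm across, 75 mm high, origin under its centre.
Things that resemble listed ones, but are neither listed nor needed, are in the scene too. Leave any blue look-alike of the tray alone.

How it is judged:
By the outcome, as a careful person would: the job done as asked, in the order asked, and still so for the second after the job is handed in, with the robot touching nothing.
It also fails if it takes over 45 s, if anything falls off the work surface, if the arm or the gripper's body presses on something with over 40 N, if the wrist force passes 120 N, or if a joint passes its speed limit or range.

## Working session

There is one attempt and no reset: what is moved stays moved. The work goes in short steps, Python scripts to look and compute and a tool call to move; the robot and the scene stay as the last step left them, time stands still between calls to the robot, and variables do not carry over. Pictures are saved under pics/ and viewed, at most 10 in all, crops included, and the job is handed in when it is done.

Besides the shell and the picture viewer there is one more tool, called after ">>>" as name(argument=value, ...) on one line, values as JSON. step_arm: Moves the arm, as the interface text tells. Its arguments: {"type":"object","properties":{"plan":{"type":"array"}},"required":["plan"]}

```bash
mkdir -p pics
cat > h.py <<'E'
import numpy as np,cv2
from workcell import robot
def cam(n):
    i=robot.camera_info(n);R=cv2.Rodrigues(np.array(i['rvec'],float))[0];return i,R,np.array(i['tvec'],float).ravel()
def world(n,depth):
    i,R,t=cam(n);v,u=np.mgrid[:480,:640]
    P=np.stack([(u-i['cx'])/i['fx']*depth,(v-i['cy'])/i['fy']*depth,depth],-1)
    W=(P-t)@R; W[depth<=0]=np.nan; return W
E
python3 - <<'E'
from h import *
s=robot.get_state();print(s['position'],s['orientation'],s['clock'])
for n in ['scene','side']:
    p,d=robot.read_camera(n);np.savez(n,p=p,d=d,W=world(n,d));cv2.imwrite(f'pics/{n}0.png',p[...,::-1])
    W=world(n,d)
    for th in ['chute','tray','gate','bar_top','phone','tape','jar']:
        for m in robot.masks_of(n,th)[:3]:
            k=m['mask'];w=W[k]
            print(n,th,round(m['p'],2),np.round(np.array(m['point'])*[640,480]),k.sum(),np.round(np.nanmedian(w,0)),np.round(np.nanpercentile(w,3,axis=0)),np.round(np.nanpercentile(w,97,axis=0)))
E
```

```text
[220.88750633 503.081658   302.80833958] [-2.03560631e-04  2.05354123e-01  9.78687013e-01 -1.17165280e-03] 0.0
scene chute 0.57 [315. 273.] 15163 [607.  62.  73.] [ 507. -114.    3.] [676. 277.  88.]
scene chute 0.56 [422. 192.] 1356 [618. 396.  32.] [575. 354.   1.] [662. 442.  47.]
scene tray 0.75 [268. 263.] 1685 [539. -11.  87.] [513. -51.  60.] [569.  37.  99.]
scene tray 0.64 [253. 197.] 1299 [365. 102.  32.] [329.  60.   5.] [392. 151.  44.]
scene gate 0.87 [311. 282.] 7143 [626.  27.  82.] [ 583. -105.   74.] [668. 178.  89.]
scene bar_top 0.67 [309. 281.] 7054 [626.  28.  82.] [ 583. -105.   75.] [668. 178.  89.]
scene phone 0.8 [413. 304.] 2517 [775. 161.   8.] [739.  93.   5.] [810. 233.  12.]
scene tape 0.72 [427. 178.] 1371 [616. 396.  32.] [574. 354.   1.] [662. 442.  47.]
scene jar 0.68 [182. 320.] 1106 [ 502. -195.   70.] [ 469. -217.    3.] [ 517. -170.   77.]
side chute 0.56 [325. 259.] 10171 [583.  31.  73.] [ 502. -123.    5.] [667. 281.  89.]
side tray 0.66 [314. 282.] 1334 [541. -15.  88.] [513. -53.  64.] [566.  36.  99.]
side tray 0.59 [218. 290.] 1238 [358.  98.  32.] [328.  58.   3.] [389. 149.  44.]
side gate 0.66 [343. 260.] 4539 [623.  24.  83.] [ 552. -108.   59.] [667. 175.  89.]
side bar_top 0.57 [344. 260.] 4354 [623.  21.  83.] [ 561. -108.   72.] [665. 173.  89.]
side phone 0.65 [313. 282.] 1412 [539. -15.  87.] [513. -53.  59.] [566.  36.  99.]
side tape 0.57 [281. 172.] 844 [619. 391.  32.] [571. 351.   6.] [655. 440.  47.]
side jar 0.86 [327. 377.] 1021 [ 485. -206.   72.] [ 464. -221.   12.] [ 509. -175.   77.]
```

View pics/scene0.png

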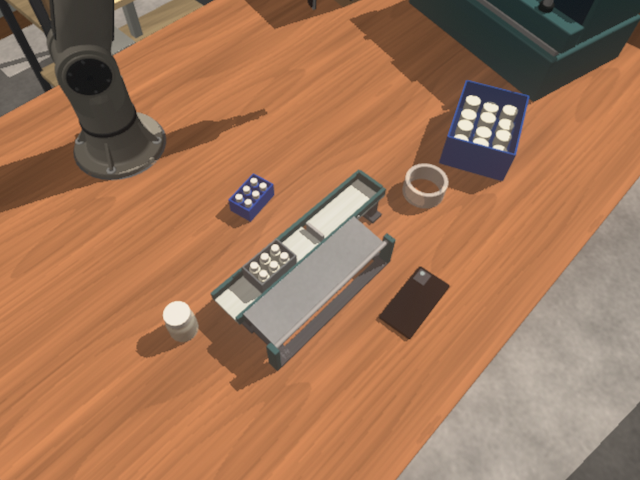

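Run:
```python
from h import *
out=[]
for n in ['scene','side']:
    z=np.load(n+'.npz');W=z['W'];p=z['p'].astype(int)
    x,y,h=W[...,0],W[...,1],W[...,2]
    bar=(x>575)&(x<675)&(y>-120)&(y<185)&(h>72)&(h<95)
    q=np.stack([x[bar],y[bar]],1).astype(np.float32);print(n,'bar rect',cv2.minAreaRect(q))
    teal=(p[...,1]-p[...,0]>25)&(h>68)&(h<78)&(x>480)&(x<700)
    q=W[teal];print('teal',teal.sum(),np.round(np.nanpercentile(q,[1,50,99],axis=0)))
    for c in (520,580):
        t=teal&(abs(x-c-0*y)<25); 
        if t.sum()>30:
            a=np.polyfit(y[t],x[t],1);print(c,t.sum(),a)
    tr=(x>500)&(x<575)&(y>-70)&(y<60)&(h>90)&(h<104)
    q=np.stack([x[tr],y[tr]],1).astype(np.float32);print('tray',cv2.minAreaRect(q),np.median(h[tr]))
    bed=(x>500)&(x<590)&(h>50)&(h<60)
    print('bed h',np.nanmedian(h[bed]))
```

```text
scene bar rect ((624.9335327148438, 32.597679138183594), (99.8265151977539, 304.774169921875), 0.011271280236542225)
teal 28 [[ 573. -120.   70.]
 [ 575.  -10.   73.]
 [ 576.   81.   75.]]
tray ((540.2318725585938, -6.923789978027344), (59.56964111328125, 92.14985656738281), 0.3050937056541443) 95.54241617152928
bed h 54.898505331164586
side bar rect ((623.951171875, 32.257659912109375), (99.49604034423828, 304.99578857421875), 0.4483044445514679)
teal 1073 [[ 501. -120.   68.]
 [ 534.  126.   73.]
 [ 692.  732.   78.]]
520 558 [3.11168814e-02 5.03356964e+02]
580 405 [4.97321863e-03 5.73842961e+02]
tray ((540.740234375, -7.847377777099609), (57.22490310668945, 92.19921875), 0.1245417445898056) 95.58806574653627
bed h 55.19842863990533
```

View pics/side0.png

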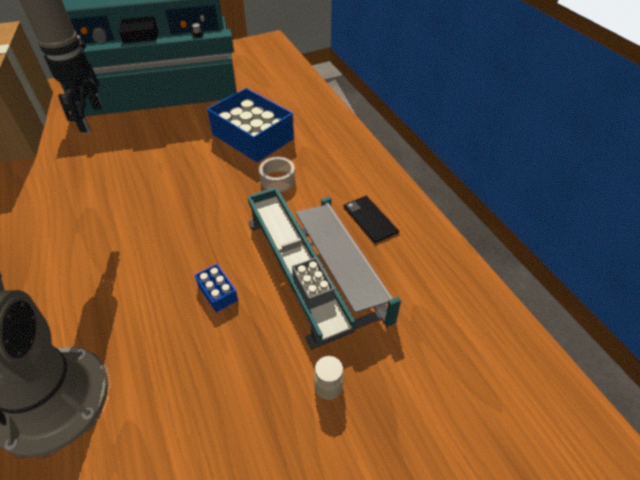

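Both pictures agree. The grey tray is in the chute at scene (268,263) and side (314,282). The small blue look-alike is at scene (253,197) and the big blue box at scene (487,130), so neither is the tray. The bar is at scene (311,282), the jar at (180,320), the tape at (427,185) and the phone at (413,304).

The chute is parallel to the world axes, with its origin near (540.5, 112). The tray's rear is at world y≈-53. I'll move above the infeed end.

>>> step_arm(plan=[{"fingers": 75,"dx": 18,"dy": -29,"dz": 0,"wx": 0,"wy": 0,"wz": -0.058},{"fingers": 75,"dx": 36,"dy": -58,"dz": 0,"wx": 0,"wy": 0,"wz": -0.116},{"fingers": 75,"dx": 54,"dy": -87,"dz": 0,"wx": 0,"wy": 0,"wz": -0.174},{"fingers": 75,"dx": 72,"dy": -116,"dz": 0,"wx": 0,"wy": 0,"wz": -0.232},{"fingers": 75,"dx": 89,"dy": -145,"dz": 0,"wx": 0,"wy": 0,"wz": -0.289}])

```text
clock: 1.22
position: [310.9, 357.1, 304.1]
orientation: [0.0, 0.346, 0.938, 0.0]
ft_force: [0.7, -0.1, 0.0]
gripper_width: 74.9
finger_force: 0.0
```

>>> step_arm(plan=[{"fingers": 75,"dx": 18,"dy": -29,"dz": 0,"wx": 0,"wy": 0,"wz": -0.058},{"fingers": 75,"dx": 36,"dy": -58,"dz": 0,"wx": 0,"wy": 0,"wz": -0.116},{"fingers": 75,"dx": 54,"dy": -87,"dz": 0,"wx": 0,"wy": 0,"wz": -0.174},{"fingers": 75,"dx": 72,"dy": -116,"dz": 0,"wx": 0,"wy": 0,"wz": -0.232},{"fingers": 75,"dx": 89,"dy": -145,"dz": 0,"wx": 0,"wy": 0,"wz": -0.289}])

```text
clock: 1.63
position: [399.9, 212.0, 304.2]
orientation: [0.0, 0.477, 0.879, 0.0]
ft_force: [0.5, -0.2, 0.0]
gripper_width: 75.2
finger_force: 0.0
```

>>> step_arm(plan=[{"fingers": 75,"dx": 18,"dy": -29,"dz": 0,"wx": 0,"wy": 0,"wz": -0.058},{"fingers": 75,"dx": 36,"dy": -58,"dz": 0,"wx": 0,"wy": 0,"wz": -0.116},{"fingers": 75,"dx": 54,"dy": -87,"dz": 0,"wx": 0,"wy": 0,"wz": -0.174},{"fingers": 75,"dx": 72,"dy": -116,"dz": 0,"wx": 0,"wy": 0,"wz": -0.232},{"fingers": 75,"dx": 89,"dy": -145,"dz": 0,"wx": 0,"wy": 0,"wz": -0.289}])

```text
clock: 2.05
position: [488.9, 67.1, 304.3]
orientation: [0.0, 0.599, 0.801, 0.0]
ft_force: [0.9, 0.4, 0.5]
gripper_width: 74.9
finger_force: 0.0
```

>>> step_arm(plan=[{"fingers": 75,"dx": 18,"dy": -29,"dz": 0,"wx": 0,"wy": 0,"wz": -0.058},{"fingers": 75,"dx": 36,"dy": -58,"dz": 0,"wx": 0,"wy": 0,"wz": -0.116},{"fingers": 75,"dx": 54,"dy": -87,"dz": 0,"wx": 0,"wy": 0,"wz": -0.174},{"fingers": 75,"dx": 72,"dy": -116,"dz": 0,"wx": 0,"wy": 0,"wz": -0.232},{"fingers": 75,"dx": 89,"dy": -145,"dz": 0,"wx": 0,"wy": 0,"wz": -0.289}])

```text
clock: 2.47
position: [578.0, -77.5, 304.0]
orientation: [0.0, 0.707, 0.707, 0.0]
ft_force: [0.3, 0.1, 0.7]
gripper_width: 75.0
finger_force: 0.0
```

```bash
cat > w.py <<'E'
from h import *
import sys
s=robot.get_state();print(s['position'],s['orientation'],s['clock'],s['gripper_width'],s['ft_force'])
n=sys.argv[1]
p,d=robot.read_camera(n);W=world(n,d);np.savez('w',p=p,d=d,W=W);cv2.imwrite(f'pics/{sys.argv[2]}.png',p[...,::-1])
x,y,h=W[...,0],W[...,1],W[...,2]
tr=(x>500)&(x<575)&(y>-70)&(y<300)&(h>91)&(h<104)
if tr.sum()>30:
    q=W[tr][:,:2].astype(np.float32);print('tray',cv2.minAreaRect(q),np.percentile(q,[.5,99.5],axis=0))
for yc in range(-110,180,40):
    k=(abs(y-yc)<4)&(x>480)&(x<690)&(h>40)&(h<95)
    b=k&(x>590)&(x<655); t=k&(x>565)&(x<588)
    if b.sum()>20: print(yc,'bar fit slope,z@614.5',np.polyfit(x[b]-614.5,h[b],1),'bar xmin',np.nanpercentile(x[k&(h>78)&(x>576)],2),'wall',np.round(np.nanpercentile(x[t&(h>70)&(h<76)],[3,97]),1))
E
python3 w.py wrist w1
```

```text
[577.99394037 -77.52669697 303.9866051 ] [1.19685934e-04 7.07455126e-01 7.06758202e-01 2.72927245e-04] 2.4667 74.99054584975352 [0.26743748 0.09599976 0.67397275]
tray ((543.6919555664062, -17.513858795166016), (89.89568328857422, 56.32168197631836), 89.358642578125) [[515.84809265 -62.20160255]
 [571.88302155  27.17674866]]
-110 bar fit slope,z@614.5 [-0.12917067 84.97958562] bar xmin 586.3583587822457 wall [574.2 581.7]
-70 bar fit slope,z@614.5 [-0.12894963 84.59396716] bar xmin 587.2764704654195 wall [574.2 582.1]
-30 bar fit slope,z@614.5 [-0.12809634 84.23815199] bar xmin 587.4482359732644 wall [574.9 582.5]
10 bar fit slope,z@614.5 [-0.12954726 83.89200655] bar xmin 587.6111163204876 wall [572.1 583. ]
50 bar fit slope,z@614.5 [-0.13033284 83.53269278] bar xmin 587.8013769263756 wall [575.7 582.7]
```

View pics/w1.png

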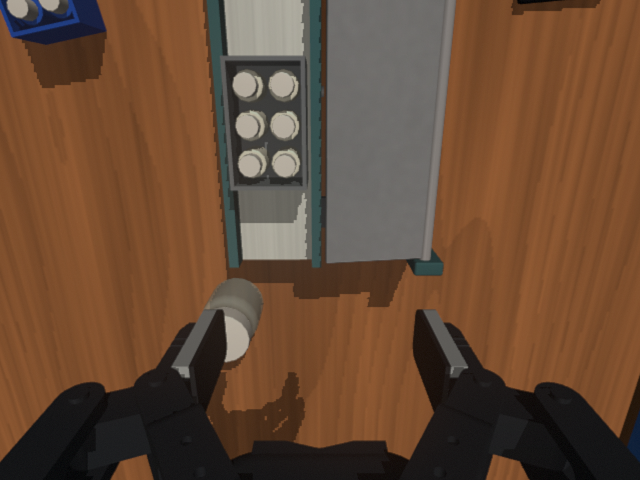

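The wrist view shows the tray at (265,120) with its rear edge at row 188, the bar on the right and its end at row 262. The jar at (235,320) is in front of the left finger. The wrist y differs by about 10 mm from the fixed cameras, possibly because the arm was still settling, so I'll re-read it at rest.

```bash
python3 w.py wrist w2
python3 - <<'E'
from h import *
for n in ['w','scene','side']:
    W=np.load(n+'.npz')['W'];x,y,h=W[...,0],W[...,1],W[...,2]
    b=(x>600)&(x<640)&(h>75)&(h<95);print(n,'bar y ends',np.percentile(y[b],[0.1,1,99,99.9]))
    j=(x>440)&(x<530)&(y<-150)&(y>-260)&(h>60)&(h<90);print('jar',np.nanpercentile(W[j],[2,98],axis=0).round())
E
```

```text
[579.61222318 -86.25858733 303.68336094] [ 0.00458886  0.71153678  0.70263063 -0.00213582] 2.5167 74.93253705562864 [ 3.56447581 -5.42617844  0.045404  ]
tray ((538.2418823242188, -4.576835632324219), (56.30654525756836, 90.31503295898438), 0.28701046109199524) [[510.41906555 -49.29047661]
 [566.36442932  40.32067909]]
-110 bar fit slope,z@614.5 [-0.13835369 84.26055286] bar xmin 583.4213855656789 wall [570.  577.1]
-70 bar fit slope,z@614.5 [-0.13555954 84.36220715] bar xmin 582.0388852255901 wall [569.5 577.4]
-30 bar fit slope,z@614.5 [-0.13509985 84.39094144] bar xmin 582.2001225286318 wall [566.4 577.1]
10 bar fit slope,z@614.5 [-0.13547371 84.3963866 ] bar xmin 581.7064831238679 wall [569.5 576.8]
50 bar fit slope,z@614.5 [-0.13288919 84.40957223] bar xmin 581.3408927323181 wall [569.  576.6]
w bar y ends [-109.63380648 -107.44188276   62.11516779   63.39934373]
jar [[ 469. -210.   61.]
 [ 512. -166.   76.]]
scene bar y ends [-112.35458451 -110.21258481  844.2504851   849.07116201]
jar [[ 468. -215.   63.]
 [ 513. -171.   78.]]
side bar y ends [-114.79522932 -113.01906295  843.47793094  847.94761295]
jar [[ 467. -218.   63.]
 [ 512. -172.   78.]]
```

>>> step_arm(plan=[{"fingers": 75,"dx": 0,"dy": 0,"dz": -20,"wx": 0,"wy": 0,"wz": 0},{"fingers": 75,"dx": 0,"dy": 0,"dz": -30,"wx": 0,"wy": 0,"wz": 0},{"fingers": 75,"dx": 0,"dy": 0,"dz": -30,"wx": 0,"wy": 0,"wz": 0},{"fingers": 75,"dx": 0,"dy": 0,"dz": -30,"wx": 0,"wy": 0,"wz": 0},{"fingers": 75,"dx": 0,"dy": 0,"dz": -30,"wx": 0,"wy": 0,"wz": 0}])

```text
clock: 2.98
position: [577.3, -75.6, 274.5]
orientation: [0.0, 0.706, 0.708, 0.0]
ft_force: [0.4, 0.1, 0.9]
gripper_width: 74.8
finger_force: 0.0
```

>>> step_arm(plan=[{"fingers": 75,"dx": 0,"dy": 0,"dz": 0,"wx": 0,"wy": 0,"wz": 0},{"fingers": 75,"dx": 0,"dy": 0,"dz": 0,"wx": 0,"wy": 0,"wz": 0},{"fingers": 75,"dx": 0,"dy": 0,"dz": 0,"wx": 0,"wy": 0,"wz": 0}])

```text
clock: 3.23
position: [577.4, -76.3, 274.6]
orientation: [0.0, 0.707, 0.708, 0.0]
ft_force: [0.2, 1.1, -0.3]
gripper_width: 74.9
finger_force: 0.0
```

```bash
python3 w.py wrist w3
python3 - <<'E'
from h import *
W=np.load('w.npz')['W'];x,y,h=W[...,0],W[...,1],W[...,2]
b=(x>600)&(x<640)&(h>75)&(h<95);print('bar y ends',np.percentile(y[b],[0.1,1]))
for n in ['scene','side']:
    W=np.load(n+'.npz')['W'];x,y,h=W[...,0],W[...,1],W[...,2]
    b=(x>600)&(x<640)&(h>75)&(h<95)&(y<250);print(n,'bar y ends',np.percentile(y[b],[0.1,1,99,99.9]))
# finger tips from wrist depth
z=np.load('w.npz');d=z['d'];print('near depth',[ (np.round(W0,0)) for W0 in [np.nanpercentile(z['W'][(d>0)&(d<220)],[1,99],axis=0)]])
E
```

```text
[577.36675961 -76.27072122 274.63889817] [4.73072372e-04 7.06584359e-01 7.07628509e-01 4.62826217e-04] 3.2333 74.86750879696471 [ 0.24197319  1.0895891  -0.33986755]
tray ((540.5413818359375, -7.42718505859375), (56.31398391723633, 89.46151733398438), 0.08496136218309402) [[512.74034119 -51.83882999]
 [568.59971619  37.20941353]]
-110 bar fit slope,z@614.5 [-0.13132362 84.50608296] bar xmin 584.1189756578704 wall [572.2 579.1]
-70 bar fit slope,z@614.5 [-0.13290414 84.45762536] bar xmin 584.4176530451921 wall [571.6 578.9]
-30 bar fit slope,z@614.5 [-0.13316792 84.45490088] bar xmin 584.0108282377802 wall [571.8 579.5]
10 bar fit slope,z@614.5 [-0.13234986 84.40589943] bar xmin 584.2314061232644 wall [568.6 579.3]
50 bar fit slope,z@614.5 [-0.13344477 84.3837933 ] bar xmin 583.7761085388041 wall [571.6 579.1]
bar y ends [-112.67468412 -110.38791406]
scene bar y ends [-112.35888162 -110.54855046  183.59026907  187.55302347]
side bar y ends [-114.81148717 -113.64493263  182.39021117  186.05895922]
near depth [array([[510., -85., 217.],
       [645., -58., 290.]])]
```

At rest all three cameras agree: tray centre (540.5, -7.4), rear at y=-52, and bar y from -113 to 186, so the chute origin is about (540.6, 116.5). Descending.

>>> step_arm(plan=[{"fingers": 75,"dx": 0,"dy": 0,"dz": -25,"wx": 0,"wy": 0,"wz": 0},{"fingers": 75,"dx": 0,"dy": 0,"dz": -55,"wx": 0,"wy": 0,"wz": 0},{"fingers": 75,"dx": 0,"dy": 0,"dz": -85,"wx": 0,"wy": 0,"wz": 0},{"fingers": 75,"dx": 0,"dy": 0,"dz": -105,"wx": 0,"wy": 0,"wz": 0},{"fingers": 75,"dx": 0,"dy": 0,"dz": -110,"wx": 0,"wy": 0,"wz": 0}])

```text
clock: 3.7
position: [574.6, -75.6, 160.1]
orientation: [-0.003, 0.707, 0.708, -0.002]
ft_force: [-0.6, 0.3, -0.9]
gripper_width: 74.8
finger_force: 0.0
```

>>> step_arm(plan=[{"fingers": 75,"dx": 0,"dy": 0,"dz": 0,"wx": 0,"wy": 0,"wz": 0},{"fingers": 75,"dx": 0,"dy": 0,"dz": -2,"wx": 0,"wy": 0,"wz": 0},{"fingers": 75,"dx": 0,"dy": 0,"dz": -4,"wx": 0,"wy": 0,"wz": 0},{"fingers": 75,"dx": 0,"dy": 0,"dz": -6,"wx": 0,"wy": 0,"wz": 0},{"fingers": 75,"dx": 0,"dy": 0,"dz": -8,"wx": 0,"wy": 0,"wz": 0}])

```text
clock: 4.12
position: [577.9, -76.6, 157.1]
orientation: [0.001, 0.707, 0.707, 0.001]
ft_force: [0.0, -0.1, 0.3]
gripper_width: 75.1
finger_force: 0.0
```

>>> step_arm(plan=[{"fingers": 75,"dx": 0,"dy": 0,"dz": -1,"wx": 0,"wy": 0,"wz": 0},{"fingers": 75,"dx": 0,"dy": 0,"dz": -2,"wx": 0,"wy": 0,"wz": 0},{"fingers": 75,"dx": 0,"dy": 0,"dz": -3,"wx": 0,"wy": 0,"wz": 0},{"fingers": 75,"dx": 0,"dy": 0,"dz": -4,"wx": 0,"wy": 0,"wz": 0},{"fingers": 75,"dx": 0,"dy": 0,"dz": -5,"wx": 0,"wy": 0,"wz": 0}])

```text
clock: 4.53
position: [577.1, -76.4, 150.8]
orientation: [0.0, 0.707, 0.707, 0.0]
ft_force: [-0.4, 0.1, -0.3]
gripper_width: 75.1
finger_force: 0.0
```

```bash
python3 w.py wrist w4
```

```text
[577.13522441 -76.40499671 150.84899269] [2.76522984e-05 7.06733015e-01 7.07480349e-01 1.65437408e-05] 4.5333 75.13957263861221 [-0.3744148   0.05528882 -0.34696718]
tray ((540.37451171875, -16.55559539794922), (56.77914047241211, 106.842041015625), 0.13746888935565948) [[512.63083191 -69.04844398]
 [568.61453705  36.43417606]]
-110 bar fit slope,z@614.5 [-0.1342304  84.43451945] bar xmin 583.539548640614 wall [571.6 579.5]
-70 bar fit slope,z@614.5 [-0.1370847  84.78357071] bar xmin 583.8029154706012 wall [571.9 579.2]
-30 bar fit slope,z@614.5 [-0.13375825 84.3788374 ] bar xmin 583.8681076578176 wall [568.7 579.4]
10 bar fit slope,z@614.5 [-0.13290675 84.33753773] bar xmin 583.7778999415931 wall [568.6 579.1]
```

View pics/w4.png

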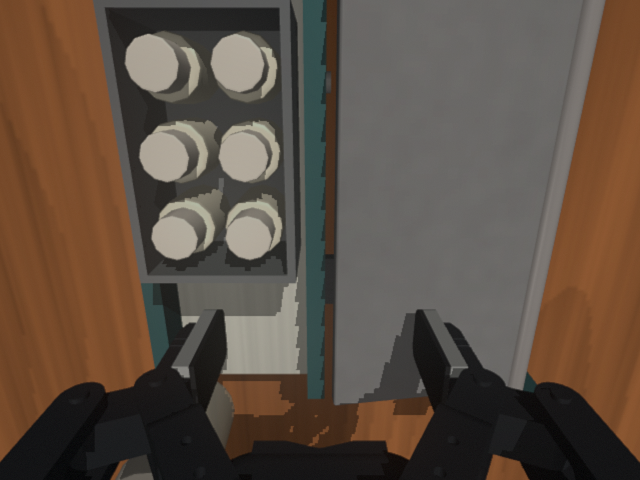

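The left finger is behind the tray, between the chute walls (around (205,340)). The right finger is over the bar ((430,340)). Pressing now.

>>> step_arm(plan=[{"fingers": 75,"dx": 0,"dy": 0,"dz": -1.5,"wx": 0,"wy": 0,"wz": 0},{"fingers": 75,"dx": 0,"dy": 0,"dz": -3,"wx": 0,"wy": 0,"wz": 0},{"fingers": 75,"dx": 0,"dy": 0,"dz": -4.5,"wx": 0,"wy": 0,"wz": 0},{"fingers": 75,"dx": 0,"dy": 0,"dz": -6,"wx": 0,"wy": 0,"wz": 0},{"fingers": 75,"dx": 0,"dy": 0,"dz": -6,"wx": 0,"wy": 0,"wz": 0}])

```text
clock: 5.0
position: [577.0, -76.5, 145.6]
orientation: [-0.0, 0.707, 0.707, 0.0]
ft_force: [-3.4, 1.0, 6.0]
gripper_width: 75.1
finger_force: 3.0
```

>>> step_arm(plan=[{"fingers": 75,"dx": 0,"dy": 0,"dz": -1.5,"wx": 0,"wy": 0,"wz": 0},{"fingers": 75,"dx": 0,"dy": 0,"dz": -3,"wx": 0,"wy": 0,"wz": 0},{"fingers": 75,"dx": 0,"dy": 0,"dz": -4,"wx": 0,"wy": 0,"wz": 0},{"fingers": 75,"dx": 0,"dy": 0,"dz": -5,"wx": 0,"wy": 0,"wz": 0},{"fingers": 75,"dx": 0,"dy": 0,"dz": -5,"wx": 0,"wy": 0,"wz": 0}])

```text
clock: 5.42
position: [576.6, -76.5, 140.8]
orientation: [-0.001, 0.707, 0.707, -0.0]
ft_force: [-4.0, 1.2, 7.7]
gripper_width: 75.2
finger_force: 3.9
```

```bash
python3 w.py side s4
```

```text
[576.59151699 -76.50487438 140.77397867] [-5.90490568e-04  7.06806717e-01  7.07406465e-01 -9.96234342e-05] 5.4167 75.20569740488884 [-3.98109323  1.22847037  7.72535962]
tray ((540.6924438476562, -7.898395538330078), (92.21897888183594, 57.285369873046875), 89.4356918334961) [[512.58003418 -53.41449593]
 [568.91559509  38.12657579]]
-110 bar fit slope,z@614.5 [2.74062975e-02 7.68042419e+01] bar xmin 585.2208387354838 wall [571.5 586.5]
-70 bar fit slope,z@614.5 [-8.76309903e-03  7.91318099e+01] bar xmin 584.5255670798425 wall [571.4 583.9]
90 bar fit slope,z@614.5 [-1.85780469e-02  7.70274878e+01] bar xmin 586.7177480222182 wall [571.1 583.3]
130 bar fit slope,z@614.5 [9.17694499e-03 7.76498085e+01] bar xmin 586.015095798345 wall [571.  587.3]
170 bar fit slope,z@614.5 [6.95485125e-03 7.75037038e+01] bar xmin 593.1067248188826 wall [571.3 584.3]
```

Gate angle is now about 0.13. Pressing further.

>>> step_arm(plan=[{"fingers": 75,"dx": 0,"dy": 0,"dz": -1.5,"wx": 0,"wy": 0,"wz": 0},{"fingers": 75,"dx": 0,"dy": 0,"dz": -3,"wx": 0,"wy": 0,"wz": 0},{"fingers": 75,"dx": 0,"dy": 0,"dz": -4,"wx": 0,"wy": 0,"wz": 0},{"fingers": 75,"dx": 0,"dy": 0,"dz": -5,"wx": 0,"wy": 0,"wz": 0},{"fingers": 75,"dx": 0,"dy": 0,"dz": -5,"wx": 0,"wy": 0,"wz": 0}])

```text
clock: 5.88
position: [576.6, -76.5, 136.0]
orientation: [-0.001, 0.707, 0.707, -0.0]
ft_force: [-4.6, 0.7, 9.4]
gripper_width: 75.2
finger_force: 4.7
```

>>> step_arm(plan=[{"fingers": 75,"dx": 0,"dy": 0,"dz": -0.5,"wx": 0,"wy": 0,"wz": 0},{"fingers": 75,"dx": 0,"dy": 0,"dz": -1,"wx": 0,"wy": 0,"wz": 0},{"fingers": 75,"dx": 0,"dy": 0,"dz": -1,"wx": 0,"wy": 0,"wz": 0}])

```text
clock: 6.13
position: [576.7, -76.5, 135.2]
orientation: [-0.001, 0.707, 0.707, 0.0]
ft_force: [-4.2, 0.8, 9.8]
gripper_width: 75.1
finger_force: 4.8
```

```bash
python3 w.py side s5
```

```text
[576.65788399 -76.51420255 135.18308948] [-5.37630234e-04  7.06803508e-01  7.07409715e-01  8.23054905e-05] 6.1333 75.14988398853082 [-4.21922463  0.76113646  9.84242534]
tray ((540.822998046875, -7.6396484375), (56.90690994262695, 92.79205322265625), 0.26111462712287903) [[512.48858643 -51.85640697]
 [568.28965454  38.30047386]]
-110 bar fit slope,z@614.5 [ 0.13517764 70.76643284] bar xmin 652.5897282863162 wall [571.2 578.9]
-70 bar fit slope,z@614.5 [ 0.10282447 73.7308485 ] bar xmin 613.7136450765466 wall [571.7 581.3]
90 bar fit slope,z@614.5 [ 0.14128613 71.00066765] bar xmin nan wall [571.8 578.7]
130 bar fit slope,z@614.5 [ 0.13240986 71.52573594] bar xmin nan wall [571.8 579. ]
170 bar fit slope,z@614.5 [ 0.11647143 71.53927831] bar xmin 645.0823520560598 wall [571.2 582.8]
  return np.nanmean(a, axis, out=out, keepdims=keepdims)
```

View pics/s5.png

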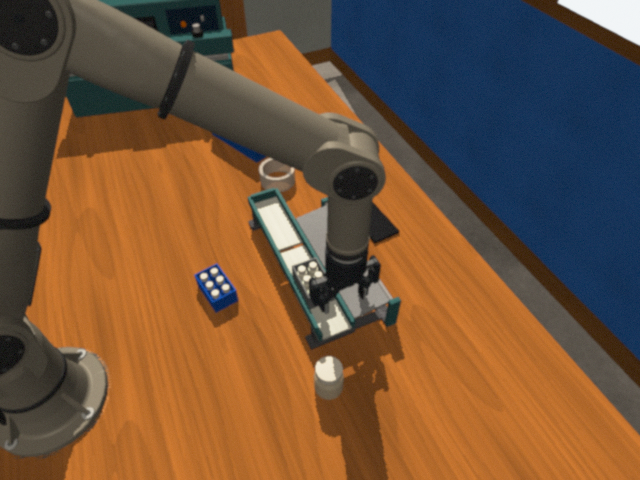

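The side view shows the gate fully open (bar slope +0.135, angle ≈0.265). One finger is on the bar (365,285) and the other is in the chute behind the tray (320,290). Pushing along +y.

>>> step_arm(plan=[{"fingers": 75,"dx": 0,"dy": 3,"dz": 0,"wx": 0,"wy": 0,"wz": 0},{"fingers": 75,"dx": 0,"dy": 7,"dz": 0,"wx": 0,"wy": 0,"wz": 0},{"fingers": 75,"dx": 0,"dy": 11,"dz": 0,"wx": 0,"wy": 0,"wz": 0},{"fingers": 75,"dx": 0,"dy": 15,"dz": 0,"wx": 0,"wy": 0,"wz": 0},{"fingers": 75,"dx": 0,"dy": 20,"dz": 0,"wx": 0,"wy": 0,"wz": 0}])

```text
clock: 6.6
position: [578.4, -62.9, 136.7]
orientation: [0.005, 0.709, 0.705, -0.001]
ft_force: [-2.8, -10.9, 8.8]
gripper_width: 74.6
finger_force: 5.8
```

>>> step_arm(plan=[{"fingers": 75,"dx": 0,"dy": 5,"dz": 0,"wx": 0,"wy": 0,"wz": 0},{"fingers": 75,"dx": 0,"dy": 10,"dz": 0,"wx": 0,"wy": 0,"wz": 0},{"fingers": 75,"dx": 0,"dy": 15,"dz": 0,"wx": 0,"wy": 0,"wz": 0},{"fingers": 75,"dx": 0,"dy": 20,"dz": 0,"wx": 0,"wy": 0,"wz": 0},{"fingers": 75,"dx": 0,"dy": 25,"dz": 0,"wx": 0,"wy": 0,"wz": 0}])

```text
clock: 7.02
position: [579.1, -38.9, 136.9]
orientation: [0.006, 0.709, 0.705, -0.001]
ft_force: [-0.3, -9.1, 9.0]
gripper_width: 74.8
finger_force: 5.7
```

```bash
python3 w.py scene c6 2>/dev/null
```

```text
[579.11412974 -38.86270896 136.86567519] [ 0.00602944  0.70889241  0.70529033 -0.00086393] 7.0167 74.78707174069949 [-0.34248019 -9.08968494  9.04921568]
tray ((551.7705688476562, 7.9169769287109375), (43.153778076171875, 112.15380096435547), 3.9415876865386963) [[527.0627356  -48.94243633]
 [570.22147491  63.1218424 ]]
-110 bar fit slope,z@614.5 [ 0.09215517 72.61141877] bar xmin 636.8298983284245 wall [571.1 587.2]
-70 bar fit slope,z@614.5 [ 0.08475646 73.06834862] bar xmin 645.5085232178069 wall [571.7 586.4]
-30 bar fit slope,z@614.5 [ 0.07586028 73.40445205] bar xmin 642.9304737835865 wall [571.4 586.6]
10 bar fit slope,z@614.5 [ 0.08166359 73.12015334] bar xmin 650.032505820465 wall [570.2 587.3]
50 bar fit slope,z@614.5 [ 0.08320051 72.73454475] bar xmin 635.544702314675 wall [568.9 586.7]
90 bar fit slope,z@614.5 [ 0.09386216 73.06663518] bar xmin 640.0084672537138 wall [572.2 585.7]
130 bar fit slope,z@614.5 [ 0.07863086 73.19630027] bar xmin 644.6717143862174 wall [570.1 587.4]
170 bar fit slope,z@614.5 [ 0.09168578 72.83249711] bar xmin 653.4747856230822 wall [572.2 587.5]
```

While moving, the compliant arm rides up about 1.5 mm and the angle drops to about 0.215. I'll press 2.5 mm deeper before the tray reaches the gate.

>>> step_arm(plan=[{"fingers": 75,"dx": 0,"dy": 4,"dz": -1.2,"wx": 0,"wy": 0,"wz": 0},{"fingers": 75,"dx": 0,"dy": 8,"dz": -2.5,"wx": 0,"wy": 0,"wz": 0},{"fingers": 75,"dx": 0,"dy": 12,"dz": -2.5,"wx": 0,"wy": 0,"wz": 0},{"fingers": 75,"dx": 0,"dy": 16,"dz": -2.5,"wx": 0,"wy": 0,"wz": 0},{"fingers": 75,"dx": 0,"dy": 20,"dz": -2.5,"wx": 0,"wy": 0,"wz": 0}])

```text
clock: 7.48
position: [579.9, -21.8, 135.7]
orientation: [0.008, 0.709, 0.705, -0.001]
ft_force: [-1.6, -12.4, 13.5]
gripper_width: 75.1
finger_force: 7.7
```

```bash
python3 w.py scene c7 2>/dev/null|grep -v "^-"
```

```text
[579.87370632 -21.79089234 135.72780314] [ 0.00796423  0.70944198  0.70471764 -0.0012989 ] 7.4833 75.11765657814456 [ -1.64669604 -12.39336528  13.48608116]
tray ((553.0220336914062, 24.7125244140625), (40.25212860107422, 112.51050567626953), 2.412584066390991) [[532.28765259 -31.79378905]
 [571.47229889  80.18772419]]
10 bar fit slope,z@614.5 [ 0.1378317 70.8340341] bar xmin 645.1375365288189 wall nan
50 bar fit slope,z@614.5 [ 0.11893248 71.73815645] bar xmin 649.5195469340775 wall [570.4 578.7]
90 bar fit slope,z@614.5 [ 0.10912683 71.93769702] bar xmin 653.7101262618008 wall [571.4 584.5]
130 bar fit slope,z@614.5 [ 0.11045083 71.72838631] bar xmin 655.6450848159261 wall [570.6 579.5]
170 bar fit slope,z@614.5 [ 0.10937008 71.70943406] bar xmin 654.8041332676252 wall [571.1 579.2]
```

View pics/c7.png

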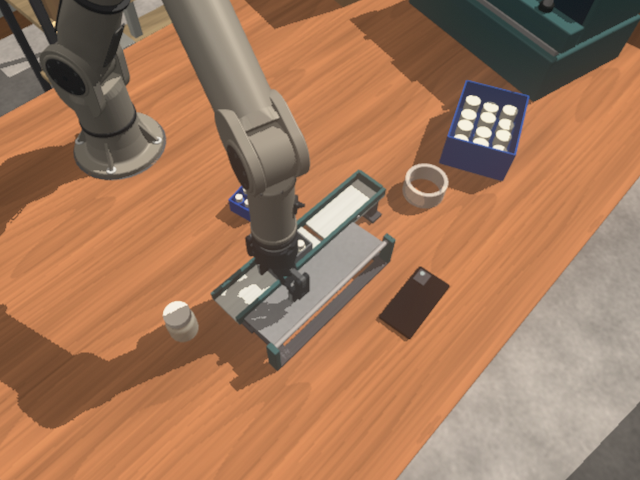

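The scene view shows the tray moving ahead of the gripper (302,240), with the bar held down at about 0.245 rad and the blue tray and other objects untouched. Continuing the push.

>>> step_arm(plan=[{"fingers": 75,"dx": -1,"dy": 5,"dz": -0.7,"wx": 0,"wy": 0,"wz": 0},{"fingers": 75,"dx": -1,"dy": 10,"dz": -0.7,"wx": 0,"wy": 0,"wz": 0},{"fingers": 75,"dx": -1,"dy": 15,"dz": -0.7,"wx": 0,"wy": 0,"wz": 0},{"fingers": 75,"dx": -1,"dy": 20,"dz": -0.7,"wx": 0,"wy": 0,"wz": 0},{"fingers": 75,"dx": -1,"dy": 25,"dz": -0.7,"wx": 0,"wy": 0,"wz": 0}])

```text
clock: 7.95
position: [579.6, 2.1, 135.6]
orientation: [0.009, 0.71, 0.705, -0.001]
ft_force: [-1.0, -15.0, 15.5]
gripper_width: 74.9
finger_force: 8.6
```

>>> step_arm(plan=[{"fingers": 75,"dx": 0,"dy": 5,"dz": 0,"wx": 0,"wy": 0,"wz": 0},{"fingers": 75,"dx": 0,"dy": 10,"dz": 0,"wx": 0,"wy": 0,"wz": 0},{"fingers": 75,"dx": 0,"dy": 15,"dz": 0,"wx": 0,"wy": 0,"wz": 0},{"fingers": 75,"dx": 0,"dy": 20,"dz": 0,"wx": 0,"wy": 0,"wz": 0},{"fingers": 75,"dx": 0,"dy": 25,"dz": 0,"wx": 0,"wy": 0,"wz": 0}])

```text
clock: 8.37
position: [579.8, 26.9, 135.6]
orientation: [0.009, 0.71, 0.704, -0.001]
ft_force: [-1.6, -14.7, 15.9]
gripper_width: 75.1
finger_force: 8.8
```

```bash
python3 w.py side c8 2>/dev/null
```

```text
[579.76886967  26.94876476 135.58565496] [ 0.00877936  0.70966792  0.70448044 -0.0012983 ] 8.3667 75.09466026831166 [ -1.60383505 -14.7069083   15.92848558]
tray ((542.8966064453125, 71.8689193725586), (113.78350830078125, 56.641563415527344), 89.7480697631836) [[514.65079468  15.22723957]
 [570.81265503 128.33974995]]
-110 bar fit slope,z@614.5 [ 0.12394705 71.20506005] bar xmin 648.6421191751834 wall [571.7 587. ]
-70 bar fit slope,z@614.5 [ 0.11635737 71.92823858] bar xmin 646.7440500443166 wall [571.3 584.4]
-30 bar fit slope,z@614.5 [ 0.12967448 72.23000663] bar xmin 643.3164478218005 wall [572. 579.]
10 bar fit slope,z@614.5 [ 0.13239836 72.04744828] bar xmin 619.3427195406917 wall [571.8 587.5]
50 bar fit slope,z@614.5 [ 0.08986248 71.59972193] bar xmin nan wall [575.  587.2]
```

>>> step_arm(plan=[{"fingers": 75,"dx": 0,"dy": 5,"dz": 0,"wx": 0,"wy": 0,"wz": 0},{"fingers": 75,"dx": 0,"dy": 10,"dz": 0,"wx": 0,"wy": 0,"wz": 0},{"fingers": 75,"dx": 0,"dy": 15,"dz": 0,"wx": 0,"wy": 0,"wz": 0},{"fingers": 75,"dx": 0,"dy": 20,"dz": 0,"wx": 0,"wy": 0,"wz": 0},{"fingers": 75,"dx": 0,"dy": 25,"dz": 0,"wx": 0,"wy": 0,"wz": 0}])

```text
clock: 8.83
position: [579.8, 52.1, 135.4]
orientation: [0.008, 0.71, 0.705, -0.001]
ft_force: [-1.4, -14.8, 16.3]
gripper_width: 75.5
finger_force: 8.8
```

>>> step_arm(plan=[{"fingers": 75,"dx": 0,"dy": 5,"dz": 0,"wx": 0,"wy": 0,"wz": 0},{"fingers": 75,"dx": 0,"dy": 10,"dz": 0,"wx": 0,"wy": 0,"wz": 0},{"fingers": 75,"dx": 0,"dy": 15,"dz": 0,"wx": 0,"wy": 0,"wz": 0},{"fingers": 75,"dx": 0,"dy": 20,"dz": 0,"wx": 0,"wy": 0,"wz": 0},{"fingers": 75,"dx": 0,"dy": 25,"dz": 0,"wx": 0,"wy": 0,"wz": 0}])

```text
clock: 9.25
position: [580.0, 77.0, 135.4]
orientation: [0.008, 0.71, 0.704, -0.001]
ft_force: [-1.2, -14.2, 16.8]
gripper_width: 75.4
finger_force: 9.0
```

>>> step_arm(plan=[{"fingers": 75,"dx": 0,"dy": 5,"dz": 0,"wx": 0,"wy": 0,"wz": 0},{"fingers": 75,"dx": 0,"dy": 10,"dz": 0,"wx": 0,"wy": 0,"wz": 0},{"fingers": 75,"dx": 0,"dy": 15,"dz": 0,"wx": 0,"wy": 0,"wz": 0},{"fingers": 75,"dx": 0,"dy": 20,"dz": 0,"wx": 0,"wy": 0,"wz": 0},{"fingers": 75,"dx": 0,"dy": 25,"dz": 0,"wx": 0,"wy": 0,"wz": 0}])

```text
clock: 9.67
position: [580.2, 101.8, 135.4]
orientation: [0.008, 0.71, 0.704, -0.002]
ft_force: [-1.9, -15.4, 17.3]
gripper_width: 75.4
finger_force: 9.2
```

```bash
python3 w.py side c9 2>/dev/null
```

```text
[580.16814649 101.82316771 135.36921706] [ 0.00823223  0.70974632  0.7044076  -0.0015256 ] 9.6667 75.39474980327168 [ -1.86460354 -15.40144586  17.2782937 ]
tray ((542.8482055664062, 147.0076904296875), (114.94287872314453, 56.25447082519531), 89.5955810546875) [[514.88371094  89.62263489]
 [570.93244141 203.25001465]]
-110 bar fit slope,z@614.5 [ 0.12302814 71.07869651] bar xmin 651.1904590116807 wall [571.7 582.5]
-70 bar fit slope,z@614.5 [ 0.13935318 71.56494077] bar xmin 646.9612551663355 wall [571.4 578.3]
-30 bar fit slope,z@614.5 [ 0.12668126 71.41189027] bar xmin 660.706981094745 wall [570.7 579.2]
10 bar fit slope,z@614.5 [ 0.11751282 71.41807636] bar xmin 647.5224176082346 wall [571.2 584.4]
50 bar fit slope,z@614.5 [ 0.13226898 71.53085165] bar xmin 651.5762847300159 wall [572.2 578.5]
90 bar fit slope,z@614.5 [ 0.13123498 74.56597337] bar xmin 618.1531895690887 wall [571.2 581.4]
130 bar fit slope,z@614.5 [ 0.13355069 72.02699996] bar xmin nan wall [578.6 581.3]
```

>>> step_arm(plan=[{"fingers": 75,"dx": 0,"dy": 5,"dz": 0,"wx": 0,"wy": 0,"wz": 0},{"fingers": 75,"dx": 0,"dy": 10,"dz": 0,"wx": 0,"wy": 0,"wz": 0},{"fingers": 75,"dx": 0,"dy": 15,"dz": 0,"wx": 0,"wy": 0,"wz": 0},{"fingers": 75,"dx": 0,"dy": 20,"dz": 0,"wx": 0,"wy": 0,"wz": 0},{"fingers": 75,"dx": 0,"dy": 25,"dz": 0,"wx": 0,"wy": 0,"wz": 0}])

```text
clock: 10.13
position: [580.2, 127.1, 135.2]
orientation: [0.008, 0.71, 0.704, -0.002]
ft_force: [-2.0, -15.5, 17.0]
gripper_width: 75.0
finger_force: 9.2
```

>>> step_arm(plan=[{"fingers": 75,"dx": 0,"dy": 5,"dz": 0,"wx": 0,"wy": 0,"wz": 0},{"fingers": 75,"dx": 0,"dy": 10,"dz": 0,"wx": 0,"wy": 0,"wz": 0},{"fingers": 75,"dx": 0,"dy": 15,"dz": 0,"wx": 0,"wy": 0,"wz": 0},{"fingers": 75,"dx": 0,"dy": 19,"dz": 0,"wx": 0,"wy": 0,"wz": 0},{"fingers": 75,"dx": 0,"dy": 22,"dz": 0,"wx": 0,"wy": 0,"wz": 0}])

```text
clock: 10.55
position: [580.3, 149.4, 135.2]
orientation: [0.008, 0.71, 0.705, -0.002]
ft_force: [-1.3, -14.2, 18.3]
gripper_width: 74.9
finger_force: 9.4
```

>>> step_arm(plan=[{"fingers": 75,"dx": 0,"dy": -3,"dz": 0,"wx": 0,"wy": 0,"wz": 0},{"fingers": 75,"dx": 0,"dy": -6,"dz": 0,"wx": 0,"wy": 0,"wz": 0},{"fingers": 75,"dx": 0,"dy": -9,"dz": 0,"wx": 0,"wy": 0,"wz": 0},{"fingers": 75,"dx": 0,"dy": -10,"dz": 0,"wx": 0,"wy": 0,"wz": 0},{"fingers": 75,"dx": 0,"dy": -10,"dz": 0,"wx": 0,"wy": 0,"wz": 0}])

```text
clock: 10.97
position: [580.2, 148.9, 134.9]
orientation: [0.004, 0.707, 0.707, 0.004]
ft_force: [-0.6, -2.5, 13.1]
gripper_width: 75.3
finger_force: 6.3
```

```bash
python3 w.py wrist w10 2>/dev/null
```

```text
[580.18048541 148.94117858 134.85020527] [0.00364306 0.70745896 0.70673491 0.00378423] 10.9667 75.32815948475447 [-0.62503641 -2.49974517 13.08223597]
tray ((542.9454956054688, 194.45814514160156), (113.44059753417969, 56.958953857421875), 89.87942504882812) [[515.38323486 143.45077881]
 [571.35439453 250.7259314 ]]
90 bar fit slope,z@614.5 [ 0.14245071 70.79198838] bar xmin 661.1132541696388 wall [572.1 579.6]
130 bar fit slope,z@614.5 [ 0.14100149 70.78417381] bar xmin 660.3498262530612 wall [571.9 579.3]
170 bar fit slope,z@614.5 [ 0.14012576 70.76112228] bar xmin 659.9977818275923 wall [571.3 579.5]
```

View pics/w10.png

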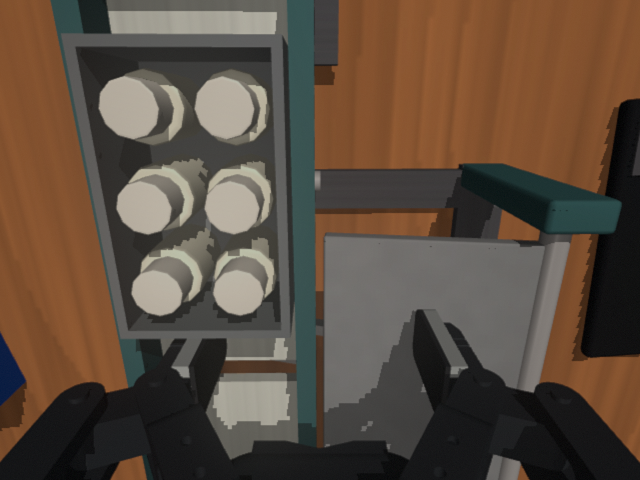

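The wrist view shows the tray's rear edge (row 335) clearly beyond the slot (row 366), with the rear about 44 mm past the gate line. I'll back off slightly while holding the bar, then lift.

>>> step_arm(plan=[{"fingers": 75,"dx": 0,"dy": -3,"dz": 0,"wx": 0,"wy": 0,"wz": 0},{"fingers": 75,"dx": 0,"dy": -6,"dz": 0,"wx": 0,"wy": 0,"wz": 0},{"fingers": 75,"dx": 0,"dy": -6,"dz": 0,"wx": 0,"wy": 0,"wz": 0},{"fingers": 75,"dx": 0,"dy": -6,"dz": 0,"wx": 0,"wy": 0,"wz": 0}])

```text
clock: 11.35
position: [580.1, 148.1, 134.9]
orientation: [0.002, 0.706, 0.708, 0.006]
ft_force: [0.9, 3.9, 10.9]
gripper_width: 74.8
finger_force: 5.6
```

>>> step_arm(plan=[{"fingers": 75,"dx": 0,"dy": 0,"dz": 4,"wx": 0,"wy": 0,"wz": 0},{"fingers": 75,"dx": 0,"dy": 0,"dz": 8,"wx": 0,"wy": 0,"wz": 0},{"fingers": 75,"dx": 0,"dy": 0,"dz": 13,"wx": 0,"wy": 0,"wz": 0},{"fingers": 75,"dx": 0,"dy": 0,"dz": 20,"wx": 0,"wy": 0,"wz": 0},{"fingers": 75,"dx": 0,"dy": 0,"dz": 30,"wx": 0,"wy": 0,"wz": 0}])

```text
clock: 11.77
position: [575.1, 144.3, 160.3]
orientation: [-0.001, 0.707, 0.707, -0.001]
ft_force: [0.1, 0.7, -1.0]
gripper_width: 75.3
finger_force: 0.0
```

>>> step_arm(plan=[{"fingers": 75,"dx": 0,"dy": 0,"dz": 20,"wx": 0,"wy": 0,"wz": 0},{"fingers": 75,"dx": 0,"dy": 0,"dz": 45,"wx": 0,"wy": 0,"wz": 0},{"fingers": 75,"dx": 0,"dy": 0,"dz": 70,"wx": 0,"wy": 0,"wz": 0},{"fingers": 75,"dx": 0,"dy": 0,"dz": 90,"wx": 0,"wy": 0,"wz": 0},{"fingers": 75,"dx": 0,"dy": 0,"dz": 100,"wx": 0,"wy": 0,"wz": 0}])

```text
clock: 12.18
position: [576.8, 143.9, 263.5]
orientation: [0.001, 0.707, 0.707, 0.001]
ft_force: [-0.3, -0.4, -0.1]
gripper_width: 75.2
finger_force: 0.0
```

>>> step_arm(plan=[{"fingers": 75,"dx": 0,"dy": 0,"dz": 0,"wx": 0,"wy": 0,"wz": 0},{"fingers": 75,"dx": 0,"dy": 0,"dz": 0,"wx": 0,"wy": 0,"wz": 0},{"fingers": 75,"dx": 0,"dy": 0,"dz": 0,"wx": 0,"wy": 0,"wz": 0},{"fingers": 75,"dx": 0,"dy": 0,"dz": 0,"wx": 0,"wy": 0,"wz": 0}])

```text
clock: 12.52
position: [575.1, 144.5, 258.7]
orientation: [-0.001, 0.707, 0.707, -0.002]
ft_force: [-0.0, -0.8, 0.4]
gripper_width: 75.2
finger_force: 0.0
```

```bash
python3 w.py side s11 2>/dev/null
```

```text
[575.08284912 144.53224508 258.69299119] [-0.00095411  0.70674937  0.70746124 -0.00173373] 12.5167 75.21808358439411 [-0.04229137 -0.82840433  0.37811716]
tray ((542.9954833984375, 204.9119873046875), (93.61236572265625, 57.37636184692383), 89.76249694824219) [[514.87129944 159.1542572 ]
 [571.37826294 251.33386505]]
-110 bar fit slope,z@614.5 [-0.1365616  84.17796461] bar xmin 583.7289010450871 wall [571.5 579.9]
-70 bar fit slope,z@614.5 [-0.13137468 84.864543  ] bar xmin 584.2893269871884 wall [571.5 578.8]
-30 bar fit slope,z@614.5 [-0.13566113 84.78022062] bar xmin 583.7627739424784 wall [572.7 579.2]
10 bar fit slope,z@614.5 [-0.13063184 84.70681449] bar xmin 583.0860814640414 wall [572.1 579.6]
50 bar fit slope,z@614.5 [-0.14475672 85.07718089] bar xmin 584.1585741885789 wall [572.1 578.3]
90 bar fit slope,z@614.5 [-0.10915894 84.76457641] bar xmin 583.2850041123781 wall [571.5 578.8]
130 bar fit slope,z@614.5 [-0.10894684 84.65416452] bar xmin 583.477672157634 wall [571.3 578.4]
170 bar fit slope,z@614.5 [-0.13858728 85.01089592] bar xmin 583.8721128752419 wall [573.9 578.4]
```

View pics/s11.png

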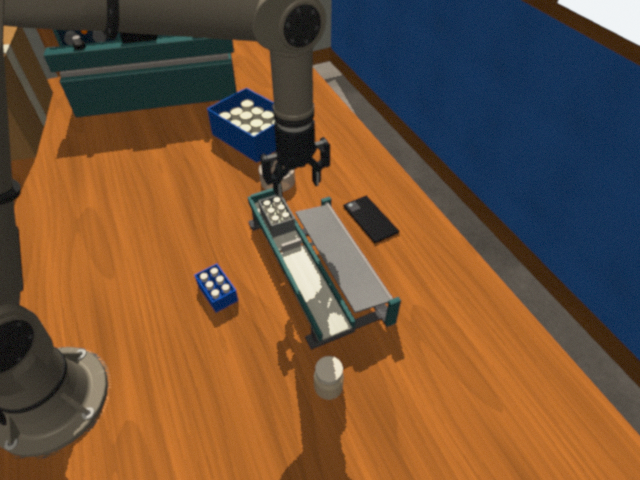

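The side view shows the tray (277,212) wholly past the gate, with the stop plate (290,242) up behind it. The bar is back to its shut slope, the bystanders are in place and the gripper is clear.

```bash
python3 -c "
from workcell import robot
print(robot.finish_job())"
```

```text
the job is handed in; nothing more can be done
None
```

The job is handed in: the tray sits wholly past the gate (rear end about 43 mm beyond it), the gate has sprung shut behind it, the phone, tape roll and jar were left alone, and the gripper is clear, at about 12.5 s.

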